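# Move finished frames from drying rack to packing rack in order

### The arm

A 6-joint arm with a two-finger parallel gripper is mounted at the origin on the work surface. World frame = base frame: x ahead of the robot, y to its left, z up, the work surface at z = 0. Lengths are in mm, angles in rad, forces in N, time in s.
With the tool pointing down it reaches from about 325 to 900 mm from the base axis. Payload 3.5 kg.
Tool frame: the origin (TCP) lies at the very end of the fingers, on their centre line; the grasp point (between the pads) lies 19 mm behind it; x points along the fingers, z is the direction in which the jaws open and shut, and the axes are right-handed (so a half turn about x gives the same grasp; the last joint's range is limited). The gripper opens to 85 mm and grips with 20 to 120 N. Pads are 22 mm wide; open, the fingers measure 114 mm over their backs; the gripper's body (76 mm by 85 mm) begins 54 mm behind the grasp point. The pads swing forward as they close: fully open they stand 13 mm farther back than shut.
Start: joints at [1.042, 0.276, -0.026, 1.268, 0, 1.467], TCP at [258.162, 569.187, 231.313] pointing down, gripper open.
Joint ranges: [-3.12, 3.12], [-0.85, 1.88], [-1.08, 1.24], [-1.95, 2.15], [-1.57, 1.53], [-3.14, 3.14]. Speed limits (rad/s): [2.57, 2.57, 3.14, 3.14, 3.14, 3.14].

### API

Orientations are given as a 3x3 rotation matrix whose columns are the frame's x, y, z axes.
In Python, from cell import arm gives the robot as it stands.
- The arm moves only by the tool apply_moves, never from a script. Its argument "plan" is one flat list of numbers, 7 for each row, row after row: the shift along the tool's x, y, z in cm, then the turn, a rotation vector about the tool's x, y, z in degrees, then the closure in counts, from 0 (fully open) to 255 (shut). In form: [dx, dy, dz, rx, ry, rz, jaw, dx, dy, dz, rx, ry, rz, jaw, ...]. A call has 1 to 8 rows; each row is the pose to reach, as a shift and turn from the pose commanded when the call began, along the tool's axes at that moment; what a row does not reach only later rows make up. A row lasts 1/10 s, in which the tool goes at most 50 mm and 8.59 degrees, less where a joint would pass 70% of its speed; a pose out of reach is approached as far as the arm can. A call with a gripper value outside its range is refused whole. The fingers move at their own pace and stop on an object; "squeeze" is the grip in N (left out, the last holds). Time passes only in rows, so rows that repeat a pose let the fingers close. It gives the time, the measured TCP pose, the force and the opening at its end, in the units of the state.
- arm.get_state(): the state, without advancing time (a new reading comes with each control period).
- arm.snapshot(name): name is "scene" or "top" or "wrist"; returns a dict with "image" (384x512x3 uint8, blue, green, red), "mtx" (3x3 intrinsics, pixels), "cam_to_world" (4x4, takes a point from camera to world coordinates). Camera axes: x right, y down, z forward; pixel columns grow to the right and rows downward; lengths in mm; the calibration is good to about 2 mm. A picture is of the moment at which its call begins. There is no depth.
- arm.job_done(): hands the job in, once; it reports no verdict.
The state is a dict: "time": time; "qpos": joint angles; "dq": joint speeds; "tau": joint torques, N m; "eef_pos": TCP position; "orientation": TCP orientation; "wrist_force": force on the tool from outside, world axes, zero at the start; "moment": the same for the moment, N m; "gripper_width": opening from 0.0 (shut) to 1.0 (fully open).
Only numpy, scipy, OpenCV 4.12 (cv2) and the standard library are available. Lean on these libraries where they do the work, as an engineer would, in place of code of your own. Each camera call takes 0.05 s, during which the arm holds its last target.

### The job

Move the four small picture frames from the brown wooden drying rack to the grey packing rack, one upright in each slot and none overhanging the board, without letting any frame fall over. The frame at the robot's left-hand end of the drying rack (+y end) goes in the slot next to the red post of the packing rack, and the others follow away from the red post in the order in which they stood from left to right.

Things in the scene. Friction and masses are not known exactly. Their poses are not given: they have to be found in the camera images.
- frame_black: small deep picture frame in black, 84 mm wide (its x), 24 mm thick (its y), 96 mm high (its z, up), 0.13 to 0.25 kg; solid top rail 20 mm high, to be pinched across the 24 mm. At the start it stands upright in a slot of the brown wooden drying rack, whose board top is 12 mm above the table; neighbours 68 mm apart. Origin: centre of its underside.
- frame_white: small deep picture frame in white, 84 mm wide (its x), 24 mm thick (its y), 96 mm high (its z, up), 0.13 to 0.25 kg; solid top rail 20 mm high, to be pinched across the 24 mm. At the start it stands upright in a slot of the brown wooden drying rack, whose board top is 12 mm above the table; neighbours 68 mm apart. Origin: centre of its underside.
- frame_gold: small deep picture frame in gold, 84 mm wide (its x), 24 mm thick (its y), 96 mm high (its z, up), 0.13 to 0.25 kg; solid top rail 20 mm high, to be pinched across the 24 mm. At the start it stands upright in a slot of the brown wooden drying rack, whose board top is 12 mm above the table; neighbours 68 mm apart. Origin: centre of its underside.
- frame_blue: small deep picture frame in blue, 84 mm wide (its x), 24 mm thick (its y), 96 mm high (its z, up), 0.13 to 0.25 kg; solid top rail 20 mm high, to be pinched across the 24 mm. At the start it stands upright in a slot of the brown wooden drying rack, whose board top is 12 mm above the table; neighbours 68 mm apart. Origin: centre of its underside.
- sample_black: flat black sample block, 22 x 40 x 8 mm, fixed on the robot-side edge of the drying rack at the slot where the black frame starts; it stays and so keeps showing the original order. Origin: centre of its underside; its y runs along the row to the robot's left, its x away from the robot, the slot's middle 73 mm along x.
- sample_white: flat white sample block, 22 x 40 x 8 mm, fixed on the robot-side edge of the drying rack at the slot where the white frame starts; it stays and so keeps showing the original order. Origin: centre of its underside; its y runs along the row to the robot's left, its x away from the robot, the slot's middle 73 mm along x.
- sample_gold: flat gold sample block, 22 x 40 x 8 mm, fixed on the robot-side edge of the drying rack at the slot where the gold frame starts; it stays and so keeps showing the original order. Origin: centre of its underside; its y runs along the row to the robot's left, its x away from the robot, the slot's middle 73 mm along x.
- sample_blue: flat blue sample block, 22 x 40 x 8 mm, fixed on the robot-side edge of the drying rack at the slot where the blue frame starts; it stays and so keeps showing the original order. Origin: centre of its underside; its y runs along the row to the robot's left, its x away from the robot, the slot's middle 73 mm along x.
- packing_rack: fixed grey board 110 (x) by 304 (y) mm, 12 mm thick, left or right of the drying rack. Four slots at y = +102, +34, -34, -102 mm, x = 0: each a flat lane 42 mm wide along x between two white ribs 6 mm thick, 14 mm above the board, open at both ends. A frame stands on the board in it, its width along x, either way round. Origin: centre of the board's underside, on the table.
- red_post: red round post, 18 mm across, 30 mm high, fixed on one end of the packing rack, in the middle of its short side, at y = +142 or -142 mm in the rack's frame, so 40, 108, 176 and 244 mm from the slots' middles; which end varies (the other end has a like post in bare steel). Origin: centre of its underside, on the board.
Mind the look-alikes: they are no part of the job. Several things have the shape of the frame_black; the one meant has the colours described above.

How it is judged:
By the outcome, as a careful person would: the job done as asked, in the order asked, and still so for the second after the job is handed in, with the robot touching nothing.
It also fails if it takes over 125 s, if anything falls off the work surface, if the arm or the gripper's body presses on something with over 40 N, if the wrist force passes 120 N, or if a joint passes its speed limit or range.

## Working session

There is one attempt and no reset: what is moved stays moved. The work goes in short steps, Python scripts to look and compute and a tool call to move; the robot and the scene stay as the last step left them, time stands still between calls to the robot, and variables do not carry over. Pictures are saved under pics/ and viewed, and the job is handed in when it is done.

Besides the shell and the picture viewer there is one more tool, called as name(argument=value, ...) on one line, values as JSON. apply_moves: Moves the arm, as the interface text tells. Its arguments: {"type":"object","properties":{"plan":{"type":"array"},"squeeze":{"type":"number"}},"required":["plan"]}

```bash
ls; mkdir -p pics; python3 - <<'E'
from cell import arm
import cv2, numpy as np
print(arm.get_state())
for n in ("scene","top"):
    s=arm.snapshot(n); cv2.imwrite(f"pics/{n}0.png",s["image"]); np.savez(f"{n}.npz",**s)
    print(s["mtx"],s["cam_to_world"].round(3) if hasattr(s["cam_to_world"],'round') else s["cam_to_world"])
E
```

```text
pics
{'time': 0.0, 'qpos': array([ 1.04163881e+00,  2.77146440e-01, -2.79186062e-02,  1.26794982e+00,
        1.19254384e-05,  1.46743964e+00]), 'dq': array([-0.00036435,  0.00056049,  0.00116066, -0.00018436,  0.00013467,
        0.00124309]), 'tau': array([-3.21566013e-04, -4.45511878e+01,  2.95199186e+01,  1.64527452e-02,
       -7.87945555e-05,  5.05388158e-06]), 'eef_pos': array([257.74361436, 568.52738137, 230.13354579]), 'orientation': array([[-1.13022836e-03, -9.10708103e-01,  4.13048997e-01],
       [-1.90909797e-03,  4.13050474e-01,  9.10706134e-01],
       [-9.99997539e-01,  2.40754897e-04, -2.20547234e-03]]), 'wrist_force': array([-0.01230357, -0.69072456, -0.14656406]), 'moment': array([0.01528075, 0.01408438, 0.04675064]), 'gripper_width': 1.0011134710001464}
[[358.39914429   0.         255.05392209]
 [  0.         358.39914429 181.91625808]
 [  0.           0.           1.        ]] [[-5.14000e-01  6.87000e-01 -5.13000e-01  9.42946e+02]
 [ 8.58000e-01  4.19000e-01 -2.99000e-01  2.31182e+02]
 [ 1.00000e-02 -5.94000e-01 -8.05000e-01  7.41767e+02]
 [ 0.00000e+00  0.00000e+00  0.00000e+00  1.00000e+00]]
[[499.14041848   0.         249.94703686]
 [  0.         499.14041848 190.68813599]
 [  0.           0.           1.        ]] [[-1.100000e-02 -9.860000e-01  1.680000e-01  2.939440e+02]
 [-1.000000e+00  1.200000e-02  3.000000e-03 -7.287000e+00]
 [-5.000000e-03 -1.680000e-01 -9.860000e-01  1.331927e+03]
 [ 0.000000e+00  0.000000e+00  0.000000e+00  1.000000e+00]]
```

View pics/scene0.png

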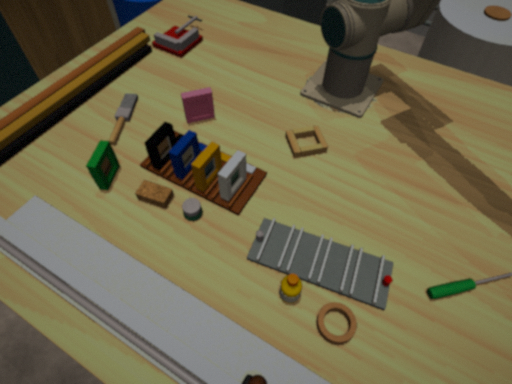

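View pics/top0.png

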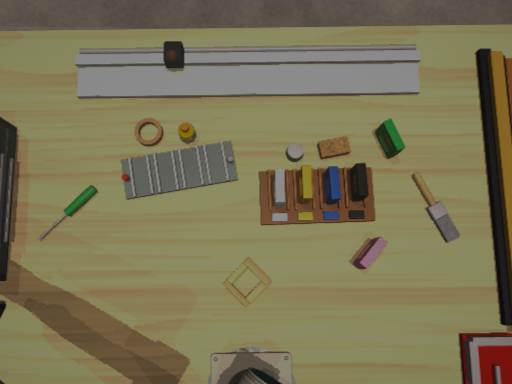

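The top view shows the packing rack at (180,170) with its red post at (125,177), the +y end. The drying rack at (317,195) reads, from +y: white, gold, blue, black. I'll enlarge it to measure.

```bash
python3 - <<'E'
import cv2, numpy as np
im=np.load("top.npz")["image"]
cv2.imwrite("pics/c1.png",cv2.resize(im[135:205,115:245],None,fx=6,fy=6,interpolation=cv2.INTER_CUBIC))
cv2.imwrite("pics/c2.png",cv2.resize(im[155:230,252:382],None,fx=6,fy=6,interpolation=cv2.INTER_CUBIC))
im=np.load("scene.npz")["image"]
cv2.imwrite("pics/c3.png",cv2.resize(im[115:215,135:270],None,fx=5.9,fy=5.9,interpolation=cv2.INTER_CUBIC))
E
```

```text
(no output)
```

View pics/c1.png

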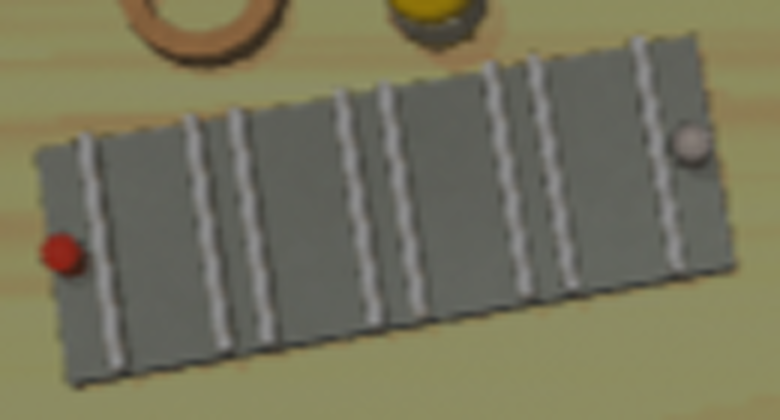

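View pics/c2.png

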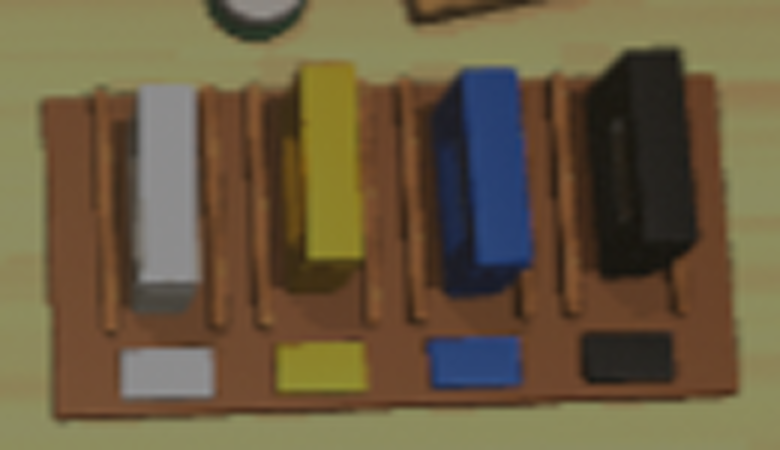

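View pics/c3.png

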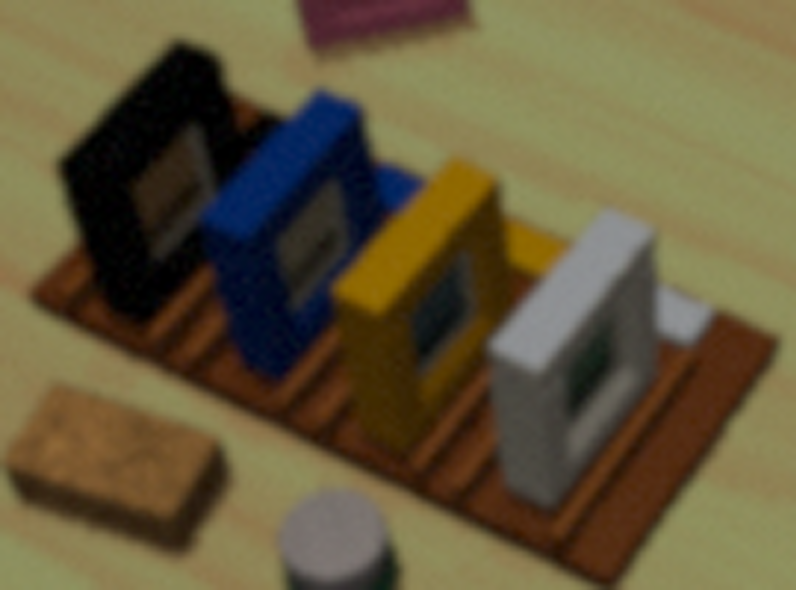

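```bash
cat > h.py <<'E'
import cv2, numpy as np
def toworld(px,z,d):
    K=d["mtx"];T=d["cam_to_world"]
    r=np.c_[px,np.ones(len(px))]@np.linalg.inv(K).T@T[:3,:3].T
    o=T[:3,3]; return o+r*((z-o[2])/r[:,2])[:,None]
def proj(P,d):
    T=np.linalg.inv(d["cam_to_world"]); p=np.atleast_2d(P)@T[:3,:3].T+T[:3,3]
    p=p@d["mtx"].T; return p[:,:2]/p[:,2:]
E
python3 - <<'E'
from h import *
d=np.load("top.npz")
f=lambda c,off:np.array(c)/6.-0.5+0.5/6+np.array(off)
def rep(n,c,off,z):
    w=toworld(f(c,off),z,d)[:,:2]; (cc,s,a)=cv2.minAreaRect(w.astype(np.float32))
    e=(w[2]+w[1]-w[0]-w[3])/2; e2=(w[0]+w[1]-w[2]-w[3])/2  # e: right(-y) ; e2: up(+x)
    print(n,w.mean(0).round(1),"right",np.linalg.norm(e).round(1),"ang of -e",np.degrees(np.arctan2(e[0],-e[1])).round(2),"up",np.linalg.norm(e2).round(1),"ang",np.degrees(np.arctan2(e2[1],e2[0])).round(2))
rep("pack",[(38,150),(695,35),(735,268),(72,385)],(115,135),12)
rep("ribs",[(84,136),(638,42),(678,267),(118,368)],(115,135),26)
rep("dry",[(42,99),(713,76),(738,393),(54,416)],(252,155),12)
for n,c in dict(white=[(138,86),(195,85),(198,284),(138,282)],gold=[(300,62),(353,62),(362,260),(306,260)],blue=[(462,68),(517,68),(530,264),(476,264)],black=[(628,50),(680,48),(693,240),(640,242)]).items(): rep(n,c,(252,155),108)
for n,c in dict(white=[(120,347),(212,346),(214,397),(122,399)],gold=[(276,342),(366,339),(368,390),(278,391)],blue=[(430,338),(520,335),(523,387),(432,388)],black=[(583,333),(672,331),(674,381),(585,382)]).items(): rep("s_"+n,c,(252,155),20)
rep("redpost",[(62,254)]*4,(115,135),42);rep("steel",[(690,144)]*4,(115,135),42)
E
```

```text
pack [580.  188.7] right 301.1 ang of -e 9.54 up 109.5 ang 9.52
ribs [579.8 189.2] right 251.5 ang of -e 9.5 up 105.9 ang 9.75
dry [ 504.4 -179.6] right 302.4 ang of -e 1.3 up 143.3 ang 1.4
white [515.8 -76.9] right 24.3 ang of -e -1.15 up 83.3 ang -0.76
gold [ 524.8 -144.8] right 22.6 ang of -e -0.67 up 83.8 ang 0.42
blue [ 521.9 -213.6] right 22.6 ang of -e -0.67 up 82.9 ang 1.63
black [ 530.  -282.1] right 21.9 ang of -e 1.55 up 81.3 ang 0.89
s_white [447.4 -80. ] right 40.5 ang of -e 0.29 up 22.8 ang 1.03
s_gold [ 449.6 -148.3] right 39.6 ang of -e 0.63 up 22.2 ang 0.59
s_blue [ 450.4 -216.2] right 39.9 ang of -e 0.62 up 22.6 ang 0.61
s_black [ 451.9 -283.3] right 39.2 ang of -e 0.32 up 21.9 ang -0.37
redpost [554.7 326.4] right 0.0 ang of -e 180.0 up 0.0 ang 0.0
steel [601.   50.1] right 0.0 ang of -e 180.0 up 0.0 ang 0.0
```

The +y end's red post sits at (555,326), so slot 1 takes white, followed by gold, blue and black.

```bash
cat >> h.py <<'E'
from scipy.spatial.transform import Rotation as R
C=np.array([579.5,188.7]);a=np.radians(9.5);D=np.array([-np.sin(a),np.cos(a)])
SL=[C+s*D for s in (102,34,-34,-102)]
PICK=dict(white=((516,-77),90.3),gold=((525,-145),90.5),blue=((522,-213.7),91),black=((530,-282),91))
def Rt(yaw):
    y=np.radians(yaw); x=np.array([0,0,-1.]); z=np.array([np.cos(y),np.sin(y),0]); return np.c_[x,np.cross(z,x),z]
def go(st,xyz,yaw):
    Rc=st["orientation"]; p=st["eef_pos"]
    G=Rt(yaw)
    rv=R.from_matrix(Rc.T@G).as_rotvec(degrees=True)
    print("t",round(st["time"],2),"pos",p.round(1),"yaw",np.degrees(np.arctan2(Rc[1,2],Rc[0,2])).round(2),"F",st["wrist_force"].round(1),"w",round(st["gripper_width"],3))
    print(" shift cm",(Rc.T@(np.array(xyz)-p)/10).round(2),"rv",rv.round(2))
E
python3 - <<'E'
from h import *; from cell import arm
print(SL)
go(arm.get_state(),(516,-77,231),90.3)
E
```

```text
[array([562.6651442 , 289.30113136]), array([573.8883814 , 222.23371045]), array([585.1116186 , 155.16628955]), array([596.3348558 ,  88.09886864])]
t 0.1 pos [257.8 568.6 230.2] yaw 65.6 F [0.4 0.4 0.2] w 0.997
 shift cm [ 1.000e-02 -5.018e+01 -4.813e+01] rv [-24.7   -0.11  -0.04]
```

apply_moves(plan=[0,-50.2,-48.1,-24.7,0,0,60,0,-50.2,-48.1,-24.7,0,0,105,0,-50.2,-48.1,-24.7,0,0,105,0,-50.2,-48.1,-24.7,0,0,105,0,-50.2,-48.1,-24.7,0,0,105,0,-50.2,-48.1,-24.7,0,0,105,0,-50.2,-48.1,-24.7,0,0,105,0,-50.2,-48.1,-24.7,0,0,105], squeeze=60)

```text
time: 0.9
eef_pos: [406.5, 196.8, 231.1]
orientation: [[-0.0, -1.0, -0.006], [-0.0, -0.006, 1.0], [-1.0, 0.0, -0.0]]
wrist_force: [0.6, -0.2, 0.8]
gripper_width: 0.59
```

```bash
python3 - <<'E'
from h import *; from cell import arm
go(arm.get_state(),(516,-77,231),90.3)
E
```

```text
t 0.9 pos [406.5 196.8 231.1] yaw 90.33 F [ 0.6 -0.2  0.8] w 0.59
 shift cm [ 1.000e-02 -1.079e+01 -2.744e+01] rv [ 0.03 -0.   -0.  ]
```

apply_moves(plan=[0,-10.8,-27.4,0,0,0,105,0,-10.8,-27.4,0,0,0,105,0,-10.8,-27.4,0,0,0,105,0,-10.8,-27.4,0,0,0,105,0,-10.8,-27.4,0,0,0,105,0,-10.8,-27.4,0,0,0,105,0,-10.8,-27.4,0,0,0,105,0,-10.8,-27.4,0,0,0,105])

```text
time: 1.7
eef_pos: [515.6, -75.4, 230.6]
orientation: [[-0.002, -1.0, -0.003], [0.001, -0.003, 1.0], [-1.0, 0.002, 0.001]]
wrist_force: [-0.9, -0.3, 0.2]
gripper_width: 0.589
```

```bash
python3 - <<'E'
from h import *; from cell import arm
go(arm.get_state(),(516,-77,80),90.3)
s=arm.snapshot("wrist");np.savez("w.npz",**s)
im=s["image"].copy()
for n,(p,y) in PICK.items():
    y=np.radians(y-90);u=np.array([np.cos(y),np.sin(y)]);v=np.array([-u[1],u[0]])
    c=[np.r_[np.array(p)+i*42*u+j*12*v,108] for i,j in((1,1),(1,-1),(-1,-1),(-1,1))]
    cv2.polylines(im,[proj(np.array(c),s).round().astype(np.int32)],True,(0,0,255))
cv2.imwrite("pics/w1.png",cv2.resize(im,None,fx=1.5,fy=1.5))
E
```

```text
t 1.7 pos [515.6 -75.4 230.6] yaw 90.17 F [-0.9 -0.3  0.2] w 0.589
 shift cm [15.06 -0.06 -0.17] rv [-0.13  0.05 -0.09]
```

View pics/w1.png

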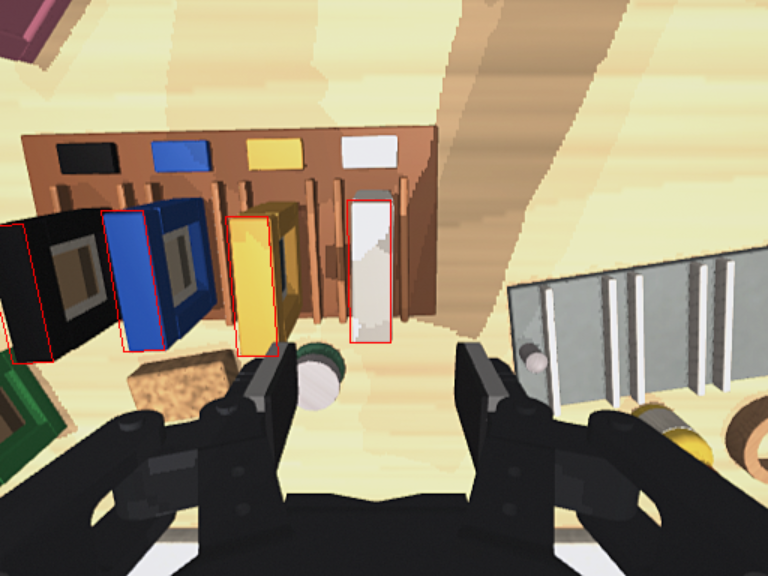

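The wrist view shows my predicted rectangles on all four frame tops, with white at (370,270). So I'll descend on white.

apply_moves(plan=[4,-0.05,-0.15,0,0,0,105,7.5,-0.05,-0.15,0,0,0,105,10.5,-0.05,-0.15,0,0,0,105,13,-0.05,-0.15,0,0,0,105,15,-0.05,-0.15,0,0,0,105,15,-0.05,-0.15,0,0,0,105,15,-0.05,-0.15,0,0,0,200,15,-0.05,-0.15,0,0,0,255])

```text
time: 2.55
eef_pos: [517.5, -75.9, 82.9]
orientation: [[0.002, -1.0, -0.006], [-0.001, -0.006, 1.0], [-1.0, -0.002, -0.001]]
wrist_force: [-1.8, -0.3, 0.3]
gripper_width: 0.267
```

apply_moves(plan=[0,0,0,0,0,0,255,0,0,0,0,0,0,255,0,0,0,0,0,0,255,0,0,0,0,0,0,255])

```text
time: 2.95
eef_pos: [517.8, -76.3, 82.8]
orientation: [[0.003, -1.0, -0.005], [0.0, -0.005, 1.0], [-1.0, -0.003, 0.0]]
wrist_force: [-1.2, 1.4, 5.6]
gripper_width: 0.271
```

```bash
python3 - <<'E'
from h import *; from cell import arm
st=arm.get_state()
go(st,(516,-77,80),90.3)
go(st,(*SL[0],st["eef_pos"][2]+150),99.5)
s=arm.snapshot("wrist")
cv2.imwrite("pics/w2.png",s["image"])
E
```

```text
t 2.95 pos [517.8 -76.3  82.8] yaw 90.31 F [-1.2  1.4  5.6] w 0.271
 shift cm [ 0.28  0.18 -0.07] rv [0.01 0.01 0.15]
t 2.95 pos [517.8 -76.3  82.8] yaw 90.31 F [-1.2  1.4  5.6] w 0.271
 shift cm [-14.98  -4.73  36.54] rv [-9.19 -0.01  0.15]
```

View pics/w2.png

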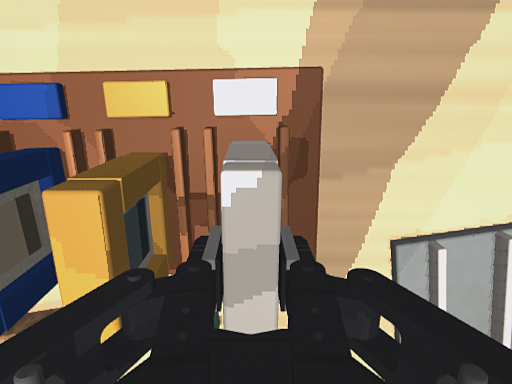

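apply_moves(plan=[-1,0,0,0,0,0,255,-4,0,0,0,0,0,255,-8,0,0,0,0,0,255,-12,0,0,0,0,0,255,-15,0,2,0,0,0,255,-15,-0.7,6,-2,0,0,255,-15,-1.3,10,-4,0,0,255,-15,-1.9,14,-6,0,0,255])

```text
time: 3.8
eef_pos: [534.6, 64.9, 231.9]
orientation: [[0.0, -0.994, -0.11], [-0.0, -0.11, 0.994], [-1.0, -0.0, -0.0]]
wrist_force: [-0.1, -0.6, -2.9]
gripper_width: 0.269
```

```bash
python3 - <<'E'
from h import *; from cell import arm
st=arm.get_state()
go(st,(SL[0][0]+2,SL[0][1]+.5,233),99.5)
E
```

```text
t 3.8 pos [534.6  64.9 231.9] yaw 96.32 F [-0.1 -0.6 -2.9] w 0.269
 shift cm [-0.12 -5.47 22.02] rv [-3.18 -0.03  0.01]
```

apply_moves(plan=[0,-1,4,-1,0,0,255,0,-2,8,-2,0,0,255,0,-3.2,13,-3.2,0,0,255,0,-4.3,17.5,-3.2,0,0,255,0,-5.2,21,-3.2,0,0,255,0,-5.5,22,-3.2,0,0,255,0,-5.5,22,-3.2,0,0,255,0,-5.5,22,-3.2,0,0,255])

```text
time: 4.6
eef_pos: [564.8, 287.5, 230.9]
orientation: [[-0.001, -0.986, -0.165], [-0.002, -0.165, 0.986], [-1.0, 0.002, -0.001]]
wrist_force: [0.0, -0.4, -1.7]
gripper_width: 0.27
```

```bash
cat > look.py <<'E'
import sys
from h import *; from cell import arm
i=int(sys.argv[1]); name=sys.argv[2]
st=arm.get_state()
go(st,(SL[i][0]+2,SL[i][1]+.5,84),99.5)
s=arm.snapshot("wrist"); im=s["image"].copy()
X=np.array([np.cos(a),np.sin(a)])
for sl in SL:
    for w in (-21,21):
        p=np.array([np.r_[sl+w*D+t*X,26] for t in(-53,53)])
        cv2.line(im,*[tuple(map(int,q.round())) for q in proj(p,s)],(0,0,255),1)
cv2.imwrite(f"pics/{name}.png",im)
E
python3 look.py 0 w3
```

```text
t 4.6 pos [564.8 287.5 230.9] yaw 99.48 F [ 0.  -0.4 -1.7] w 0.27
 shift cm [14.69 -0.05  0.25] rv [-0.02 -0.07 -0.09]
```

View pics/w3.png

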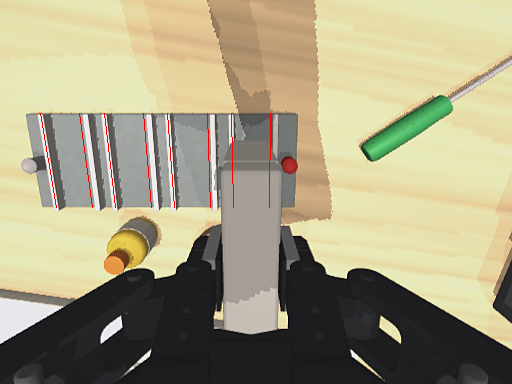

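Rib edges match the overlay, with the white frame over the lane next to the red post (290,165). Lowering.

apply_moves(plan=[4,0,0.2,0,0,0,255,8,0,0.2,0,0,0,255,11,0,0.2,0,0,0,255,13,0,0.2,0,0,0,255,14.2,0,0.2,0,0,0,255,14.7,0,0.2,0,0,0,255,14.8,0,0.2,0,0,0,255,14.8,0,0.2,0,0,0,255])

```text
time: 5.45
eef_pos: [566.1, 290.7, 84.7]
orientation: [[0.002, -0.986, -0.165], [0.001, -0.165, 0.986], [-1.0, -0.002, 0.0]]
wrist_force: [0.5, -0.3, -2.5]
gripper_width: 0.27
```

```bash
python3 look.py 0 w4
```

```text
t 5.45 pos [566.1 290.7  84.7] yaw 99.48 F [ 0.5 -0.3 -2.5] w 0.27
 shift cm [ 0.07  0.15 -0.06] rv [-0.02  0.03  0.13]
```

View pics/w4.png

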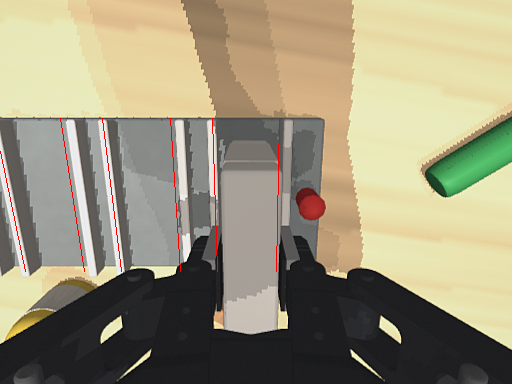

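apply_moves(plan=[0.2,0.1,0,0,0,0,255,0.2,0.1,0,0,0,0,255,0.2,0.1,0,0,0,0,255,0.2,0.1,0,0,0,0,180,0.2,0.1,0,0,0,0,140,0.2,0.1,0,0,0,0,105,0.2,0.1,0,0,0,0,105,0.2,0.1,0,0,0,0,105])

```text
time: 6.3
eef_pos: [563.7, 290.4, 81.1]
orientation: [[-0.001, -0.986, -0.165], [-0.0, -0.165, 0.986], [-1.0, 0.001, -0.0]]
wrist_force: [-0.5, 0.1, -0.2]
gripper_width: 0.585
```

```bash
python3 look.py 0 w5
```

```text
t 6.3 pos [563.7 290.4  81.1] yaw 99.51 F [-0.5  0.1 -0.2] w 0.585
 shift cm [-0.29 -0.08 -0.07] rv [ 0.01 -0.   -0.03]
```

View pics/w5.png

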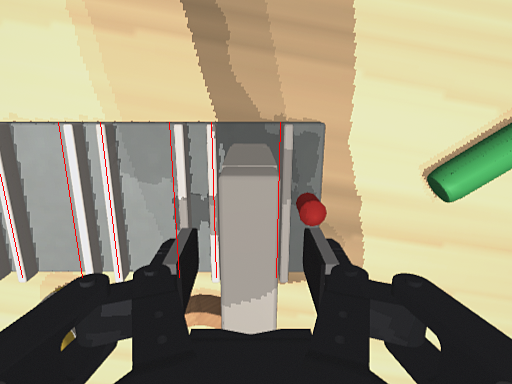

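White is standing in its lane, released. Lift, then on to gold.

apply_moves(plan=[-2,0,0,0,0,0,105,-5,0,0,0,0,0,105,-9,0,0,0,0,0,105,-13,0,0,0,0,0,105,-15,0,0,0,0,0,105,-15,0,0,0,0,0,105,-15,0,0,0,0,0,105])

```text
time: 7.05
eef_pos: [564.0, 290.4, 231.2]
orientation: [[0.0, -0.986, -0.165], [0.0, -0.165, 0.986], [-1.0, -0.0, 0.0]]
wrist_force: [-0.6, -0.3, -0.3]
gripper_width: 0.589
```

```bash
python3 - <<'E'
from h import *; from cell import arm
st=arm.get_state()
go(st,(525,-145,231),90.5)
E
```

```text
t 7.05 pos [564.  290.4 231.2] yaw 99.5 F [-0.6 -0.3 -0.3] w 0.589
 shift cm [ 2.000e-02  1.103e+01 -4.230e+01] rv [9.   0.   0.02]
```

apply_moves(plan=[0,11,-42.3,9,0,0,105,0,11,-42.3,9,0,0,105,0,11,-42.3,9,0,0,105,0,11,-42.3,9,0,0,105,0,11,-42.3,9,0,0,105,0,11,-42.3,9,0,0,105,0,11,-42.3,9,0,0,105,0,11,-42.3,9,0,0,105])

```text
time: 7.85
eef_pos: [526.5, -109.4, 228.8]
orientation: [[-0.004, -1.0, -0.009], [0.001, -0.009, 1.0], [-1.0, 0.004, 0.001]]
wrist_force: [0.8, -0.6, -0.5]
gripper_width: 0.587
```

apply_moves(plan=[0,0,0,0,0,0,105,0,0,0,0,0,0,105,0,0,0,0,0,0,105])

```text
time: 8.15
eef_pos: [527.7, -106.9, 229.8]
orientation: [[-0.003, -1.0, -0.009], [0.001, -0.009, 1.0], [-1.0, 0.003, 0.001]]
wrist_force: [-0.8, 0.5, -0.0]
gripper_width: 0.591
```

```bash
python3 - <<'E'
from h import *; from cell import arm
st=arm.get_state()
go(st,(525,-145,82),90.5)
E
```

```text
t 8.15 pos [ 527.7 -106.9  229.8] yaw 90.54 F [-0.8  0.5 -0. ] w 0.591
 shift cm [14.78  0.27 -3.83] rv [ 0.04  0.08 -0.16]
```

apply_moves(plan=[0,0.2,-3.8,0,0,0,105,0,0.2,-3.8,0,0,0,105,4,0.2,-3.8,0,0,0,105,8,0.2,-3.8,0,0,0,105,11.5,0.2,-3.8,0,0,0,105,14,0.2,-3.8,0,0,0,105,14.8,0.2,-3.8,0,0,0,105,14.8,0.2,-3.8,0,0,0,105])

```text
time: 8.95
eef_pos: [525.9, -144.1, 82.0]
orientation: [[-0.003, -1.0, -0.011], [0.002, -0.011, 1.0], [-1.0, 0.003, 0.002]]
wrist_force: [0.2, 0.2, 1.0]
gripper_width: 0.589
```

```bash
python3 - <<'E'
from h import *; from cell import arm
st=arm.get_state()
go(st,(525,-145,82),90.5)
s=arm.snapshot("wrist")
cv2.imwrite("pics/w6.png",s["image"])
E
```

```text
t 8.95 pos [ 525.9 -144.1   82. ] yaw 90.62 F [0.2 0.2 1. ] w 0.589
 shift cm [ 0.    0.09 -0.09] rv [ 0.12  0.09 -0.18]
```

View pics/w6.png

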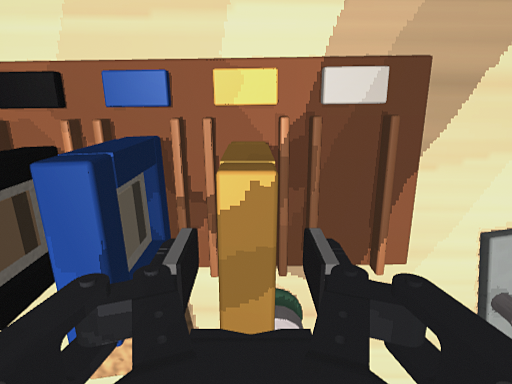

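Gold at (247,250) is centred between the fingers. Close and lift.

apply_moves(plan=[0,0,0,0,0,0,180,0,0,0,0,0,0,255,0,0,0,0,0,0,255,0,0,0,0,0,0,255,0,0,0,0,0,0,255,0,0,0,0,0,0,255,0,0,0,0,0,0,255])

```text
time: 9.7
eef_pos: [528.8, -146.5, 85.4]
orientation: [[0.004, -1.0, -0.009], [-0.001, -0.009, 1.0], [-1.0, -0.004, -0.001]]
wrist_force: [1.2, 1.5, 5.5]
gripper_width: 0.269
```

apply_moves(plan=[-1,0,0,0,0,0,255,-4,0,0,0,0,0,255,-8,0,0,0,0,0,255,-12,0,0,0,0,0,255,-14.5,0,0,0,0,0,255,-15,0,0,0,0,0,255,-15,0,0,0,0,0,255])

```text
time: 10.4
eef_pos: [527.0, -146.2, 233.8]
orientation: [[0.001, -1.0, -0.009], [-0.001, -0.009, 1.0], [-1.0, -0.001, -0.001]]
wrist_force: [0.1, 0.7, -1.8]
gripper_width: 0.267
```

```bash
python3 - <<'E'
from h import *; from cell import arm
st=arm.get_state()
go(st,(SL[1][0]+1,SL[1][1]+1,232),99.5)
E
```

```text
t 10.4 pos [ 527.  -146.2  233.8] yaw 90.49 F [ 0.1  0.7 -1.8] w 0.267
 shift cm [ 0.16 -5.1  36.9 ] rv [-9.01 -0.04  0.05]
```

apply_moves(plan=[0,-0.4,3,-1,0,0,255,0,-1,7.5,-3,0,0,255,0,-1.7,12.3,-5,0,0,255,0,-2.4,17.1,-7,0,0,255,0,-3.1,22,-9,0,0,255,0,-3.7,26.8,-9,0,0,255,0,-4.4,31.6,-9,0,0,255,0,-5,35.5,-9,0,0,255])

```text
time: 11.2
eef_pos: [571.8, 211.5, 229.9]
orientation: [[-0.005, -0.986, -0.166], [-0.001, -0.166, 0.986], [-1.0, 0.005, -0.0]]
wrist_force: [0.8, -0.3, -3.1]
gripper_width: 0.266
```

apply_moves(plan=[0,0,1.3,0,0,0,255,0,0,1.3,0,0,0,255,0,0,1.3,0,0,0,255,0,0,1.3,0,0,0,255])

```text
time: 11.6
eef_pos: [571.1, 220.7, 232.3]
orientation: [[-0.002, -0.987, -0.164], [-0.001, -0.164, 0.987], [-1.0, 0.002, -0.001]]
wrist_force: [-0.3, -0.3, -2.1]
gripper_width: 0.272
```

```bash
python3 look.py 1 w7
```

```text
t 11.6 pos [571.1 220.7 232.3] yaw 99.41 F [-0.3 -0.3 -2.1] w 0.272
 shift cm [14.83 -0.54  0.14] rv [-0.09 -0.04 -0.12]
```

View pics/w7.png

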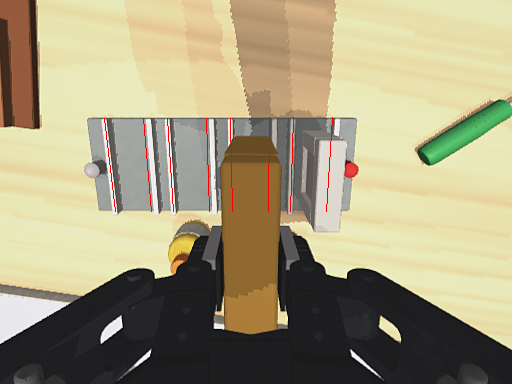

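White still stands beside the red post (350,170), and gold hangs over lane 2.

apply_moves(plan=[4,-0.2,0.1,0,0,0,255,8,-0.4,0.1,0,0,0,255,11,-0.4,0.1,0,0,0,255,13,-0.4,0.1,0,0,0,255,14.2,-0.4,0.1,0,0,0,255,14.7,-0.4,0.1,0,0,0,255,14.7,-0.4,0.1,0,0,0,255,14.7,-0.4,0.1,0,0,0,255])

```text
time: 12.45
eef_pos: [576.8, 223.9, 87.7]
orientation: [[0.003, -0.986, -0.165], [0.001, -0.165, 0.986], [-1.0, -0.003, 0.0]]
wrist_force: [-1.0, -0.8, -1.5]
gripper_width: 0.268
```

```bash
python3 look.py 1 w8
```

```text
t 12.45 pos [576.8 223.9  87.7] yaw 99.48 F [-1.  -0.8 -1.5] w 0.268
 shift cm [ 0.37  0.11 -0.1 ] rv [-0.02  0.02  0.17]
```

View pics/w8.png

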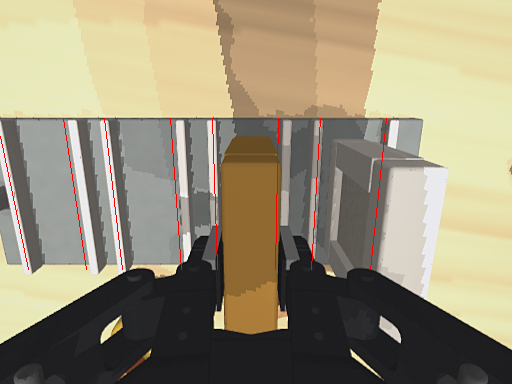

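apply_moves(plan=[0.2,0.1,-0.1,0,0,0,255,0.3,0.1,-0.1,0,0,0,255,0.3,0.1,-0.1,0,0,0,255,0.3,0.1,-0.1,0,0,0,255,0.3,0.1,-0.1,0,0,0,180,0.3,0.1,-0.1,0,0,0,140,0.3,0.1,-0.1,0,0,0,105,0.3,0.1,-0.1,0,0,0,105])

```text
time: 13.3
eef_pos: [574.6, 222.7, 83.2]
orientation: [[-0.0, -0.986, -0.165], [-0.0, -0.165, 0.986], [-1.0, 0.0, -0.0]]
wrist_force: [0.4, 0.6, -0.2]
gripper_width: 0.589
```

```bash
python3 look.py 1 w9
```

```text
t 13.3 pos [574.6 222.7  83.2] yaw 99.51 F [ 0.4  0.6 -0.2] w 0.589
 shift cm [-0.08 -0.13 -0.02] rv [ 0.01 -0.   -0.01]
```

View pics/w9.png

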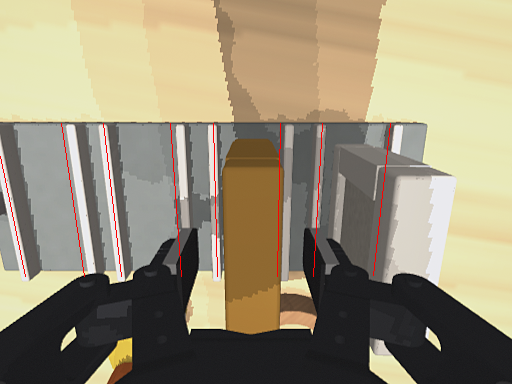

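Gold stands released in lane 2. Next is blue.

apply_moves(plan=[-2,0,0,0,0,0,105,-5,0,0,0,0,0,105,-9,0,0,0,0,0,105,-13,0,0,0,0,0,105,-15,0,0,0,0,0,105,-15,0,0,0,0,0,105])

```text
time: 13.95
eef_pos: [577.3, 223.4, 237.8]
orientation: [[0.008, -0.986, -0.165], [0.002, -0.165, 0.986], [-1.0, -0.008, 0.001]]
wrist_force: [1.0, 0.3, 0.2]
gripper_width: 0.586
```

```bash
python3 - <<'E'
from h import *; from cell import arm
st=arm.get_state()
go(st,(522,-213.7,233),91)
E
```

```text
t 13.95 pos [577.3 223.4 237.8] yaw 99.5 F [1.  0.3 0.2] w 0.586
 shift cm [  0.35  12.67 -42.2 ] rv [8.5  0.08 0.47]
```

apply_moves(plan=[0,12.6,-42.2,8.5,0,0,105,0,12.6,-42.2,8.5,0,0,105,0,12.6,-42.2,8.5,0,0,105,0,12.6,-42.2,8.5,0,0,105,0,12.6,-42.2,8.5,0,0,105,0,12.6,-42.2,8.5,0,0,105,0,12.6,-42.2,8.5,0,0,105,0,12.6,-42.2,8.5,0,0,105])

```text
time: 14.75
eef_pos: [523.5, -175.7, 231.5]
orientation: [[-0.002, -1.0, -0.017], [0.001, -0.018, 1.0], [-1.0, 0.002, 0.001]]
wrist_force: [0.8, -0.8, 0.1]
gripper_width: 0.589
```

apply_moves(plan=[0,0,0,0,0,0,105,0,0,0,0,0,0,105,0,0,0,0,0,0,105])

```text
time: 15.05
eef_pos: [524.4, -173.0, 232.1]
orientation: [[-0.002, -1.0, -0.018], [0.001, -0.018, 1.0], [-1.0, 0.002, 0.002]]
wrist_force: [0.1, -0.2, 0.3]
gripper_width: 0.589
```

```bash
python3 - <<'E'
from h import *; from cell import arm
st=arm.get_state()
go(st,(522,-213.7,82),91)
E
```

```text
t 15.05 pos [ 524.4 -173.   232.1] yaw 91.04 F [ 0.1 -0.2  0.3] w 0.589
 shift cm [15.01  0.29 -4.08] rv [ 0.04  0.09 -0.11]
```

apply_moves(plan=[0,0.2,-4,0,0,0,105,0,0.2,-4,0,0,0,105,4,0.2,-4,0,0,0,105,8,0.2,-4,0,0,0,105,11.5,0.2,-4,0,0,0,105,14,0.2,-4,0,0,0,105,15,0.2,-4,0,0,0,105,15,0.2,-4,0,0,0,105])

```text
time: 15.85
eef_pos: [522.7, -212.1, 81.7]
orientation: [[-0.003, -1.0, -0.019], [0.002, -0.019, 1.0], [-1.0, 0.003, 0.002]]
wrist_force: [1.1, -0.5, 1.1]
gripper_width: 0.585
```

```bash
python3 - <<'E'
from h import *; from cell import arm
st=arm.get_state()
go(st,(522,-213.7,82),91)
s=arm.snapshot("wrist")
cv2.imwrite("pics/w10.png",s["image"])
E
```

```text
t 15.85 pos [ 522.7 -212.1   81.7] yaw 91.12 F [ 1.1 -0.5  1.1] w 0.585
 shift cm [-0.03  0.07 -0.16] rv [ 0.12  0.12 -0.19]
```

View pics/w10.png

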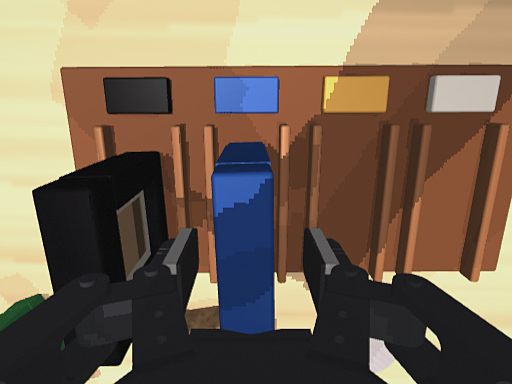

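Blue sits between the fingers, about 1.5 mm off centre. I'll nudge over and close.

apply_moves(plan=[0,0,-0.1,0,0,0,180,0,0,-0.1,0,0,0,255,0,0,-0.1,0,0,0,255,0,0,-0.1,0,0,0,255,0,0,-0.1,0,0,0,255,0,0,-0.1,0,0,0,255,0,0,-0.1,0,0,0,255])

```text
time: 16.6
eef_pos: [525.6, -215.9, 85.5]
orientation: [[0.004, -1.0, -0.018], [-0.001, -0.018, 1.0], [-1.0, -0.004, -0.001]]
wrist_force: [1.3, 1.7, 6.5]
gripper_width: 0.27
```

apply_moves(plan=[-1,0,0,0,0,0,255,-4,0,0,0,0,0,255,-8,0,0,0,0,0,255,-12,0,0,0,0,0,255,-14.5,0,0,0,0,0,255,-15,0,0,0,0,0,255,-15,0,0,0,0,0,255])

```text
time: 17.3
eef_pos: [523.8, -215.4, 233.8]
orientation: [[0.001, -1.0, -0.017], [-0.001, -0.017, 1.0], [-1.0, -0.001, -0.001]]
wrist_force: [-0.8, 1.6, -2.3]
gripper_width: 0.265
```

```bash
python3 - <<'E'
from h import *; from cell import arm
st=arm.get_state()
go(st,(SL[2][0]+1,SL[2][1]+1,232),99.5)
E
```

```text
t 17.3 pos [ 523.8 -215.4  233.8] yaw 90.99 F [-0.8  1.6 -2.3] w 0.265
 shift cm [ 0.15 -6.88 37.05] rv [-8.51 -0.05  0.04]
```

apply_moves(plan=[0,-0.5,3,-1,0,0,255,0,-1.4,7.5,-3,0,0,255,0,-2.3,12.2,-5,0,0,255,0,-3.2,17,-7,0,0,255,0,-4.1,21.8,-8.5,0,0,255,0,-4.9,26.5,-8.5,0,0,255,0,-5.8,31.3,-8.5,0,0,255,0,-6.6,35.5,-8.5,0,0,255])

```text
time: 18.1
eef_pos: [581.6, 142.9, 230.0]
orientation: [[-0.005, -0.986, -0.166], [-0.001, -0.166, 0.986], [-1.0, 0.005, 0.0]]
wrist_force: [1.4, -2.0, -1.8]
gripper_width: 0.269
```

apply_moves(plan=[0,-0.3,1.5,0,0,0,255,0,-0.3,1.5,0,0,0,255,0,-0.3,1.5,0,0,0,255,0,-0.3,1.5,0,0,0,255])

```text
time: 18.5
eef_pos: [583.3, 154.7, 232.2]
orientation: [[-0.002, -0.987, -0.164], [-0.001, -0.164, 0.987], [-1.0, 0.002, -0.001]]
wrist_force: [0.2, -0.8, -1.5]
gripper_width: 0.265
```

```bash
python3 look.py 2 w11
```

```text
t 18.5 pos [583.3 154.7 232.2] yaw 99.41 F [ 0.2 -0.8 -1.5] w 0.265
 shift cm [14.82 -0.43  0.04] rv [-0.09 -0.04 -0.13]
```

View pics/w11.png

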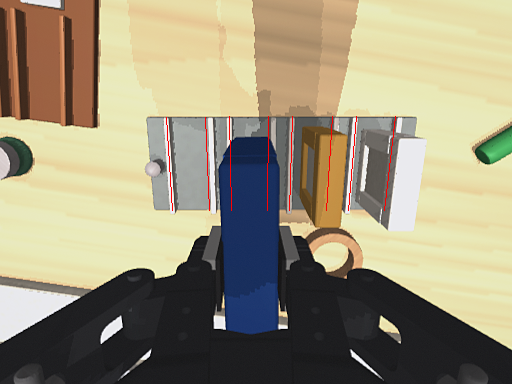

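White and gold are upright in lanes 1 and 2, and blue is centred on lane 3.

apply_moves(plan=[4,-0.2,0,0,0,0,255,8,-0.4,0,0,0,0,255,11,-0.4,0,0,0,0,255,13,-0.4,0,0,0,0,255,14.2,-0.4,0,0,0,0,255,14.7,-0.4,0,0,0,0,255,14.8,-0.4,0,0,0,0,255,14.8,-0.4,0,0,0,0,255])

```text
time: 19.35
eef_pos: [589.2, 156.7, 86.6]
orientation: [[0.003, -0.986, -0.165], [0.0, -0.165, 0.986], [-1.0, -0.003, -0.0]]
wrist_force: [-0.5, -0.7, -2.4]
gripper_width: 0.264
```

```bash
python3 look.py 2 w12
```

```text
t 19.35 pos [589.2 156.7  86.6] yaw 99.48 F [-0.5 -0.7 -2.4] w 0.264
 shift cm [ 0.25  0.23 -0.07] rv [-0.02 -0.    0.16]
```

View pics/w12.png

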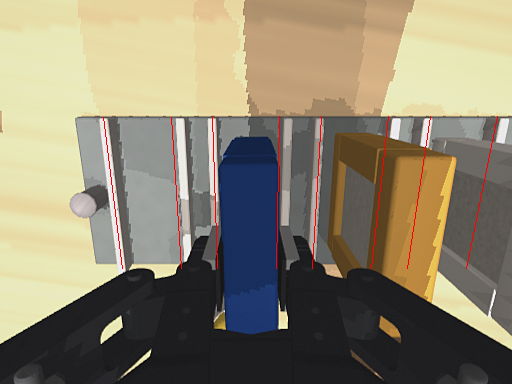

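apply_moves(plan=[0.2,0.2,-0.1,0,0,0,255,0.3,0.2,-0.1,0,0,0,255,0.3,0.2,-0.1,0,0,0,255,0.3,0.2,-0.1,0,0,0,255,0.3,0.2,-0.1,0,0,0,180,0.3,0.2,-0.1,0,0,0,140,0.3,0.2,-0.1,0,0,0,105,0.3,0.2,-0.1,0,0,0,105])

```text
time: 20.2
eef_pos: [585.9, 155.4, 82.1]
orientation: [[-0.0, -0.986, -0.165], [-0.0, -0.165, 0.986], [-1.0, 0.001, -0.0]]
wrist_force: [-0.8, -0.8, 1.1]
gripper_width: 0.584
```

```bash
python3 look.py 2 w13
```

```text
t 20.2 pos [585.9 155.4  82.1] yaw 99.5 F [-0.8 -0.8  1.1] w 0.584
 shift cm [-0.19 -0.12  0.  ] rv [-0.   -0.   -0.03]
```

View pics/w13.png

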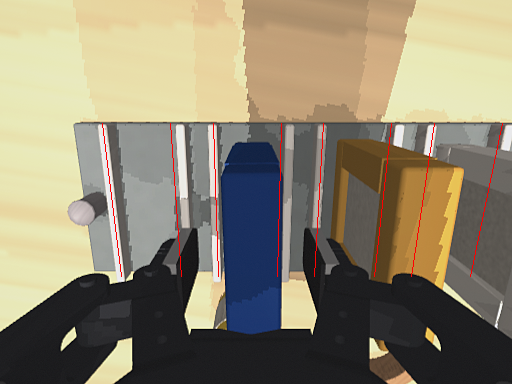

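apply_moves(plan=[-2,0,0,0,0,0,105,-5,0,0,0,0,0,105,-9,0,0,0,0,0,105,-13,0,0,0,0,0,105,-15,0,0,0,0,0,105,-15,0,0,0,0,0,105,-15,0,0,0,0,0,105])

```text
time: 20.95
eef_pos: [586.1, 155.5, 232.0]
orientation: [[0.0, -0.986, -0.165], [-0.0, -0.165, 0.986], [-1.0, -0.0, -0.0]]
wrist_force: [-0.7, -0.2, -0.8]
gripper_width: 0.589
```

```bash
python3 - <<'E'
from h import *; from cell import arm
st=arm.get_state()
go(st,(530,-282,233),91)
E
```

```text
t 20.95 pos [586.1 155.5 232. ] yaw 99.5 F [-0.7 -0.2 -0.8] w 0.589
 shift cm [ -0.1   12.75 -42.22] rv [ 8.5 -0.   0. ]
```

Blue was left standing in lane 3. Next is black.

apply_moves(plan=[0,12.7,-42.2,8.5,0,0,105,0,12.7,-42.2,8.5,0,0,105,0,12.7,-42.2,8.5,0,0,105,0,12.7,-42.2,8.5,0,0,105,0,12.7,-42.2,8.5,0,0,105,0,12.7,-42.2,8.5,0,0,105,0,12.7,-42.2,8.5,0,0,105,0,12.7,-42.2,8.5,0,0,105])

```text
time: 21.75
eef_pos: [533.7, -242.4, 229.5]
orientation: [[-0.004, -1.0, -0.017], [0.002, -0.017, 1.0], [-1.0, 0.004, 0.002]]
wrist_force: [2.5, -0.9, -0.6]
gripper_width: 0.59
```

apply_moves(plan=[0,0.2,-4,0,0,0,105,0,0.2,-4,0,0,0,105,0,0.2,-4,0,0,0,105,0,0.2,-4,0,0,0,105])

```text
time: 22.15
eef_pos: [533.5, -279.9, 230.5]
orientation: [[-0.003, -1.0, -0.018], [0.002, -0.018, 1.0], [-1.0, 0.003, 0.002]]
wrist_force: [0.0, 0.1, 0.1]
gripper_width: 0.587
```

```bash
python3 - <<'E'
from h import *; from cell import arm
st=arm.get_state()
go(st,(530,-282,82),91)
E
```

```text
t 22.15 pos [ 533.5 -279.9  230.5] yaw 91.04 F [0.  0.1 0.1] w 0.587
 shift cm [14.86  0.32 -0.24] rv [ 0.04  0.14 -0.16]
```

apply_moves(plan=[3,0.3,-0.2,0,0,0,105,7,0.3,-0.2,0,0,0,105,11,0.3,-0.2,0,0,0,105,13.5,0.3,-0.2,0,0,0,105,14.8,0.3,-0.2,0,0,0,105,14.8,0.3,-0.2,0,0,0,105,14.8,0.3,-0.2,0,0,0,105])

```text
time: 22.85
eef_pos: [532.3, -283.1, 85.3]
orientation: [[0.001, -1.0, -0.019], [-0.001, -0.019, 1.0], [-1.0, -0.001, -0.001]]
wrist_force: [-0.1, -0.5, 0.8]
gripper_width: 0.585
```

```bash
python3 - <<'E'
from h import *; from cell import arm
st=arm.get_state()
go(st,(530,-282,82),91)
s=arm.snapshot("wrist")
cv2.imwrite("pics/w14.png",s["image"])
E
```

```text
t 22.85 pos [ 532.3 -283.1   85.3] yaw 91.06 F [-0.1 -0.5  0.8] w 0.585
 shift cm [0.33 0.23 0.12] rv [ 0.06 -0.04  0.07]
```

View pics/w14.png

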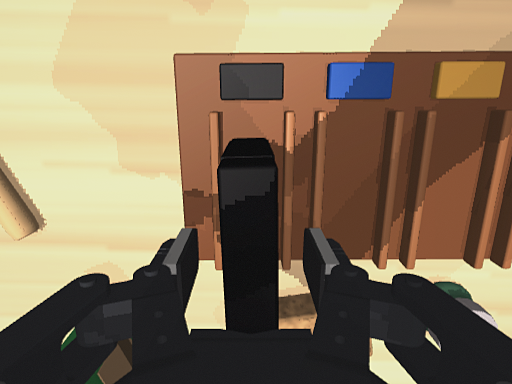

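Black is centred between the fingers, so I'll grip and lift it.

apply_moves(plan=[0.2,0,0,0,0,0,180,0.2,0,0,0,0,0,255,0.2,0,0,0,0,0,255,0.2,0,0,0,0,0,255,0.2,0,0,0,0,0,255,0.2,0,0,0,0,0,255,0.2,0,0,0,0,0,255])

```text
time: 23.6
eef_pos: [532.7, -284.0, 83.9]
orientation: [[0.003, -1.0, -0.018], [-0.001, -0.018, 1.0], [-1.0, -0.003, -0.001]]
wrist_force: [0.3, 0.1, 5.9]
gripper_width: 0.265
```

apply_moves(plan=[-1,0,0,0,0,0,255,-4,0,0,0,0,0,255,-8,0,0,0,0,0,255,-12,0,0,0,0,0,255,-14.5,0,0,0,0,0,255,-15,0,0,0,0,0,255,-15,0,0,0,0,0,255])

```text
time: 24.3
eef_pos: [531.5, -283.5, 232.7]
orientation: [[0.001, -1.0, -0.017], [-0.001, -0.017, 1.0], [-1.0, -0.001, -0.001]]
wrist_force: [-0.4, -0.6, -2.4]
gripper_width: 0.266
```

```bash
python3 - <<'E'
from h import *; from cell import arm
st=arm.get_state()
go(st,(SL[3][0]+1,SL[3][1]+1,232),99.5)
E
```

```text
t 24.3 pos [ 531.5 -283.5  232.7] yaw 91.0 F [-0.4 -0.6 -2.4] w 0.266
 shift cm [ 0.05 -7.23 37.14] rv [-8.5  -0.04  0.03]
```

apply_moves(plan=[0,-0.5,3,-1,0,0,255,0,-1.4,7.5,-3,0,0,255,0,-2.4,12.2,-5,0,0,255,0,-3.3,17,-7,0,0,255,0,-4.2,21.8,-8.5,0,0,255,0,-5.1,26.5,-8.5,0,0,255,0,-6,31.3,-8.5,0,0,255,0,-6.9,35.5,-8.5,0,0,255])

```text
time: 25.1
eef_pos: [592.1, 75.1, 229.0]
orientation: [[-0.006, -0.986, -0.166], [0.0, -0.166, 0.986], [-1.0, 0.006, 0.001]]
wrist_force: [1.0, -1.0, -1.3]
gripper_width: 0.269
```

apply_moves(plan=[0,-0.3,1.6,0,0,0,255,0,-0.5,1.6,0,0,0,255,0,-0.5,1.6,0,0,0,255,0,-0.5,1.6,0,0,0,255])

```text
time: 25.5
eef_pos: [595.9, 87.9, 231.2]
orientation: [[-0.002, -0.987, -0.163], [-0.001, -0.163, 0.987], [-1.0, 0.002, -0.0]]
wrist_force: [-0.4, 0.5, -2.9]
gripper_width: 0.262
```

```bash
python3 look.py 3 w15
```

```text
t 25.5 pos [595.9  87.9 231.2] yaw 99.41 F [-0.4  0.5 -2.9] w 0.262
 shift cm [14.72 -0.29  0.03] rv [-0.09 -0.02 -0.12]
```

View pics/w15.png

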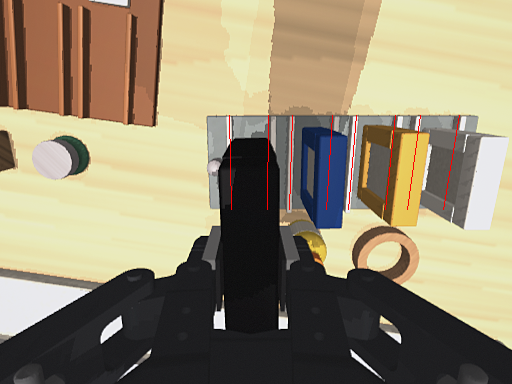

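Blue, gold and white are upright in their lanes. Black is over lane 4, so I'll lower it.

apply_moves(plan=[4,-0.2,0,0,0,0,255,8,-0.2,0,0,0,0,255,11,-0.2,0,0,0,0,255,13,-0.2,0,0,0,0,255,14.2,-0.2,0,0,0,0,255,14.7,-0.2,0,0,0,0,255,14.8,-0.2,0,0,0,0,255,14.8,-0.2,0,0,0,0,255])

```text
time: 26.35
eef_pos: [599.7, 89.5, 85.5]
orientation: [[0.002, -0.986, -0.165], [0.0, -0.165, 0.986], [-1.0, -0.002, -0.0]]
wrist_force: [-0.4, 0.3, -1.9]
gripper_width: 0.268
```

```bash
python3 look.py 3 w16
```

```text
t 26.35 pos [599.7  89.5  85.5] yaw 99.48 F [-0.4  0.3 -1.9] w 0.268
 shift cm [ 0.15  0.15 -0.07] rv [-0.02 -0.02  0.14]
```

View pics/w16.png

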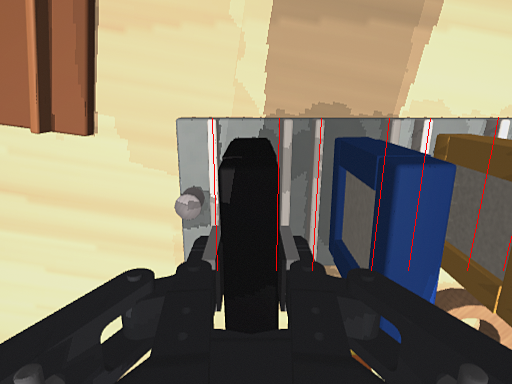

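apply_moves(plan=[0.2,0.1,0,0,0,0,255,0.3,0.1,0,0,0,0,255,0.3,0.1,0,0,0,0,255,0.3,0.1,0,0,0,0,255,0.3,0.1,0,0,0,0,180,0.3,0.1,0,0,0,0,140,0.3,0.1,0,0,0,0,105,0.3,0.1,0,0,0,0,105])

```text
time: 27.2
eef_pos: [597.3, 89.6, 81.1]
orientation: [[-0.0, -0.986, -0.165], [-0.0, -0.165, 0.986], [-1.0, 0.0, 0.0]]
wrist_force: [-0.1, 1.2, 0.2]
gripper_width: 0.594
```

apply_moves(plan=[-2,0,0,0,0,0,105,-5,0,0,0,0,0,105,-9,0,0,0,0,0,105,-13,0,0,0,0,0,105,-15,0,0,0,0,0,105,-15,5,0,0,0,0,105,-15,10,0,0,0,0,105,-15,15,0,0,0,0,105])

```text
time: 28.0
eef_pos: [448.1, 64.6, 231.1]
orientation: [[-0.0, -0.986, -0.165], [-0.0, -0.165, 0.986], [-1.0, 0.0, -0.0]]
wrist_force: [-0.7, 0.3, 0.7]
gripper_width: 0.588
```

apply_moves(plan=[0,0,-5,0,0,0,105,0,0,-10,0,0,0,105,0,0,-15,0,0,0,105,0,0,-20,0,0,0,105,0,0,-25,0,0,0,105,0,0,-25,0,0,0,105,0,0,-25,0,0,0,105])

```text
time: 28.7
eef_pos: [490.5, -182.8, 230.9]
orientation: [[-0.001, -0.987, -0.163], [0.001, -0.163, 0.987], [-1.0, 0.001, 0.001]]
wrist_force: [-0.3, -0.5, -0.1]
gripper_width: 0.592
```

```bash
python3 - <<'E'
from h import *; from cell import arm
print(arm.get_state()["time"])
for n,(r,c) in dict(scene=(slice(200,320),slice(235,405)),top=(slice(125,210),slice(110,250))).items():
    s=arm.snapshot(n); im=s["image"].copy()
    X=np.array([np.cos(a),np.sin(a)])
    np.savez("end_"+n+".npz",**s)
    cv2.imwrite(f"pics/e_{n}.png",cv2.resize(im[r,c],None,fx=4.7,fy=4.7,interpolation=cv2.INTER_CUBIC))
E
```

```text
28.7
```

View pics/e_scene.png

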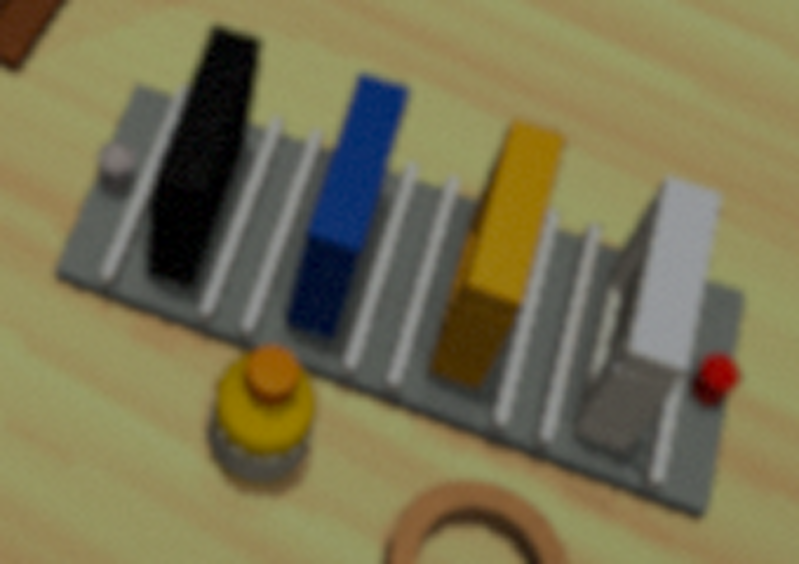

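View pics/e_top.png

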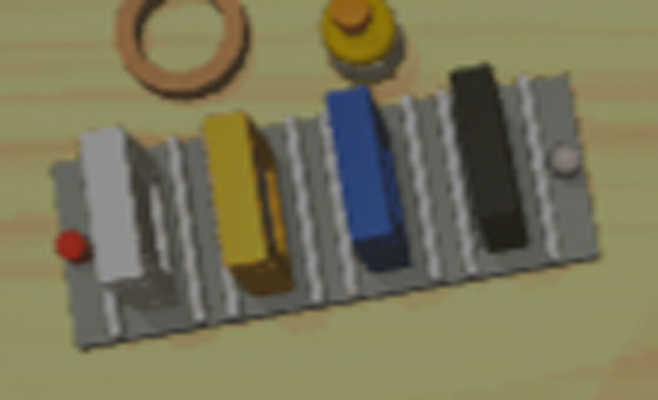

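All four stand, each in its lane: white by the red post, then gold, blue and black. A quick numeric check of their top faces follows.

```bash
python3 - <<'E'
from h import *
d=np.load("end_top.npz"); X=np.array([np.cos(a),np.sin(a)])
for n,c in dict(white=[(80,132),(122,127),(142,275),(98,284)],gold=[(204,117),(244,112),(268,260),(230,268)],blue=[(328,93),(367,87),(395,232),(356,240)],black=[(450,70),(490,65),(522,212),(484,219)]).items():
    w=toworld(np.array(c)/4.7-.4+np.array([110,125]),108,d)[:,:2].mean(0)-C
    print(n,"along x",(w@X).round(1),"toward red",(w@D).round(1))
E
```

```text
white along x 1.2 toward red 101.9
gold along x -2.4 toward red 34.4
blue along x -0.0 toward red -33.6
black along x -0.2 toward red -101.4
```

All are within 2.5 mm of their slot centres, where 13 mm along x and 9 mm across are allowed. I'll hand in.

```bash
python3 -c "
from cell import arm
print(arm.job_done()); print(arm.get_state()['time'])"
```

```text
the job is handed in; nothing more can be done
None
the job is handed in; nothing more can be done
```

All four frames are in the packing rack. From the red post they stand white, gold, blue, black, the same left-to-right order they had in the drying rack. I handed the job in at about 29 s of the 125 s allowed.

- **Placing:** in the last pictures from both fixed cameras, all four stood upright in their lanes. Their tops measured within 2.5 mm of the slot centres along the lane and 1 mm across, so none overhangs the board.
- **Arm and forces:** the arm was clear of everything at hand-in. The highest wrist force I read was about 7 N.
- **Checks:** none failed or disagreed. When the fingers closed, the arm was pushed up by up to about 4 mm (gold and blue most), so I set the frames down with the height corrected for that.

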